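# Pack the dressing box and light it for checking

## Task

Finish packing the green box: stand the amber jar and the white-and-blue carton upright on its floor beside the steel tin, set down rather than dropped. Then draw the blue-headed examination lamp out of its charger and tip it so that its beam slants down at about 45 degrees into the middle of the box, with the lens some 20 cm from there. Finish while still holding the lamp up like that in the gripper, touching nothing else, and leave the other things on the table where they stand.

Things in the scene. Friction and masses are not known exactly. Their poses are not given: they have to be found in the camera images.
- box: open green plastic box, fixed to the table: outside 124 (x) by 160 (y) by 42 high, walls and floor 4 mm, so inside 116 by 152. Origin under its centre, on the table; its x and y axes run along the short and long sides. The tin fills the +y part of the floor; the free part is 116 (x) by about 60 (y), from box y = -76 to about -15.5 mm, open from above
- box_middle (a point): middle of the box's opening, 42 mm above the table, over the box's centre: the point to be lit
- tin: flat closed steel tin lying in the box, 104 (x) by 90 (y) by 30 high, loose, 300 g; origin under its centre; it starts flat on the box floor near the +y end and stays there
- jar_mid (a point): centre, half-way up, of the amber jar with white cap: upright cylinder 48 mm in diameter and 90 high, about 120 g, standing on the table; the cap is as wide as the body
- jar: the same jar; origin at the centre of its underside
- carton_mid (a point): centre, half-way up, of the white carton with a blue band: 46 (its x) by 54 (its y) by 90 high, about 80 g, rigid, standing upright on the table
- carton: the same carton; origin at the centre of its underside
- lamp_head (a point): centre of the examination lamp's blue head, 126 mm above the lamp's foot: a flat-sided block 34 (x) by 30 (y) by 44 high, to be gripped across its y sides; the lamp's z runs up the handle, its -x is the beam. The lamp starts upright in the charger with its foot 8 mm above the table, head at 134, top at 156
- lamp: the whole lamp, about 150 g, 148 long; origin at the foot of the handle, z up along the handle; black square handle 22 by 22 by 104 below the blue head; the lens looks along -x of the lamp (towards the robot, give or take 0.6 rad, at the start)
- lamp_lens (a point): centre of the lens face, 25 mm from the head's centre along the lamp's -x; same axes as the lamp. The beam is straight, along -x from here
- charger: white charger block fixed to the table, 76 by 66 by 40 high, with a square socket 25 mm wide and 32 deep that holds the lamp's handle loosely; origin under its centre. The lamp comes straight up
- antiseptic: amber bottle 54 mm across, 130 high, far right; leave alone
- forceps_pot: steel pot 74 mm across with forceps sticking up to 170 high, left; leave alone
Not all that is in view belongs to the job. What is meant by the lamp is not turquoise, and is the larger of those in its own colour.

How it is judged:
On the way, in this order (a step that is already met when the one before it is completed fails the run):
1. jar and carton stand upright on the box floor, released, with the tin still flat in the box (x of jar_mid in the frame of box between -0.037 and 0.037 m and y of jar_mid in the frame of box between -0.055 and 0.055 m and z of jar_mid in the frame of box between 0.043 and 0.054 m and angle between each of jar_mid, carton_mid's own z axis and vertical below 0.15 rad and contact force between the fingers and jar below 0.1 N and x of carton_mid in the frame of box between -0.037 and 0.037 m and y of carton_mid in the frame of box between -0.055 and 0.055 m and z of carton_mid in the frame of box between 0.043 and 0.054 m and contact force between the fingers and carton below 0.1 N and x of tin in the frame of box between -0.01 and 0.01 m and z of tin in the frame of box below 0.01 m and angle between tin's own z axis and vertical below 0.1 rad), for 0.2 s.
2. the lamp is drawn clear of the charger by the gripper (height (world z) of lamp_head above 0.175 m and contact force between the fingers and lamp above 1 N and contact force between lamp and charger below 0.1 N), for 0.1 s.
At the end, for the whole second after the job is handed in: Jar and carton stand (within 8 deg) on the box floor, released; tin flat in the box. Lamp gripped, still, on nothing else, lens 120 mm and foot 15 mm or more up, beam 25 to 65 deg below level; middle of the box opening 150 to 250 mm before the lens and within 50 mm of the beam (all of step 1 and contact force between lamp and charger below 0.1 N and contact force between lamp and box below 0.1 N and contact force between lamp and jar below 0.1 N and contact force between lamp and carton below 0.1 N and contact force between lamp and tin below 0.1 N and contact force between lamp and antiseptic below 0.1 N and contact force between the fingers and lamp above 1 N and x of box_middle in the frame of lamp_lens between -0.25 and -0.15 m and y of box_middle in the frame of lamp_lens between -0.05 and 0.05 m and z of box_middle in the frame of lamp_lens between -0.05 and 0.05 m and height (world z) of lamp_lens above 0.12 m and height (world z) of lamp above 0.015 m and angle between lamp_lens's own x axis and vertical between 0.43 and 1.13 rad and linear speed of lamp below 0.03 m/s); the arm keeps its last pose, push and grip.
It fails at once if the amber bottle or the forceps pot is pushed away by more than 40 mm (distance of any of antiseptic, forceps_pot from where it was at the start of the episode above 0.04 m).
It fails at once if the jar is let go high above its place (height (world z) of jar_mid above 0.105 m and distance of jar_mid from where it was at the start of the episode above 0.05 m and contact force between the fingers and jar below 0.01 N).
It fails at once if the carton is let go high above its place (height (world z) of carton_mid above 0.105 m and distance of carton_mid from where it was at the start of the episode above 0.05 m and contact force between the fingers and carton below 0.01 N).
It also fails if it takes over 61 s, if anything falls off the work surface, if the arm or the gripper's body presses on something with over 40 N, if the wrist force passes 120 N, or if a joint passes its speed limit or range.

## Robot

A 7-joint arm with a two-finger parallel gripper is mounted at the origin on the work surface. World frame = base frame: x ahead of the robot, y to its left, z up, the work surface at z = 0. Lengths are in m, angles in rad, forces in N, time in s.
With the tool pointing down it reaches from about 0.425 to 0.875 m from the base axis. Payload 9.9 kg.
Tool frame: the origin (TCP) lies midway between the tips of the shut fingers; the grasp point (between the pads) lies 19 mm behind it; z points along the fingers, y is the line along which they close (so a half turn about z gives the same grasp; the last joint's range is limited). The gripper opens to 85 mm and grips with 20 to 120 N. Pads are 22 mm wide; open, the fingers measure 114 mm over their backs; the gripper's body (76 mm by 85 mm) begins 54 mm behind the grasp point. The pads swing forward as they close: fully open they stand 13 mm farther back than shut.
Start: joints at [1.102, 0.576, 0.025, 1.437, -0.015, 1.129, -0.057], TCP at [0.253, -0.626, 0.231] pointing down, gripper open.
Joint ranges: [-2.76, 2.76], [-0.34, 2.15], [-1.52, 1.57], [0.19, 2.46], [-1.09, 4.23], [0.17, 1.99], [-2.82, 2.82]. Speed limits (rad/s): [2.22, 2.22, 3.01, 3.01, 3.14, 3.14, 3.14].

## Interface

Orientations are given as a rotation vector (axis times angle).
In Python, from rig import * gives the robot as it stands.
- The arm moves only by the tool send_rows, never from a script. Its argument "series" is a list of rows, each a list of 5 numbers: the gripper's target within -1 to 1 (fully open at 1, half-way at 0, shut at -1), then the shift along the tool's x, y, z in units of 250 mm (1.0 is 250 mm), then the turn about the tool's z in units of pi/2 rad (1.0 is pi/2 rad). A call has 1 to 20 rows; each row is the pose to reach, as a shift and turn from the pose commanded when the call began, along the tool's axes at that moment; what a row does not reach only later rows make up. A row lasts 1/12 s, in which the tool goes at most 41.7 mm and 7.16 degrees, less where a joint would pass 70% of its speed; a pose out of reach is approached as far as the arm can. A call with a number of a shift or a turn outside -1 to 1 is refused whole. A call with a gripper value outside its range is refused whole. The fingers move at their own pace and stop on an object; the grip force is fixed at half the most. Time passes only in rows, so rows that repeat a pose let the fingers close. It gives the time, the measured TCP pose, the force, the opening and the grip force at its end, in the units of the state.
- read_state(): the state, without advancing time (a new reading comes with each control period).
- camera(name): name is "scene" or "top" or "wrist"; returns a dict with "color" (384x512x3 uint8, red, green, blue), "range_z" (384x512 float32, m along the optical axis (not along the pixel's ray), 0 where there is no reading), "fx", "fy", "cx", "cy" (pixels), "camera_from_world" (4x4, takes a point from world to camera coordinates). Camera axes: x right, y down, z forward; pixel columns grow to the right and rows downward; lengths in m; the calibration is good to about 2 mm. A picture is of the moment at which its call begins.
- close_job(): hands the job in; it is judged then, once.
The state is a dict: "time_s": time; "q": joint angles; "qvel": joint speeds; "joint_torque": joint torques, N m; "eef_pos": TCP position; "orientation": TCP orientation; "ft_force": force on the tool from outside, world axes, zero at the start; "ft_torque": the same for the moment, N m; "finger_gap": finger opening in m; "grasp_force": force on a finger pad.
Only numpy, scipy, OpenCV 4.12 (cv2) and the standard library are available. Lean on these libraries where they do the work, as an engineer would, in place of code of your own. Each camera call takes 0.05 s, during which the arm holds its last target. There are 200 camera calls.

## Working session

There is one attempt and no reset: what is moved stays moved. The work goes in short steps, Python scripts to look and compute and a tool call to move; the robot and the scene stay as the last step left them, time stands still between calls to the robot, and variables do not carry over. Pictures are saved under pics/ and viewed, at most 10 in all, crops included, and the job is handed in when it is done.

Besides the shell and the picture viewer there is one more tool, called after "Request:" as a command line: name --pt "numbers of a row" for each row, then --argument value for the rest. send_rows: Moves the arm, as the interface text tells. Shifts and turns lie within -1 to 1; 1 stands for 250 mm of shift or pi/2 rad of turn. Its arguments: {"type":"object","properties":{"series":{"type":"array","items":{"type":"array","items":{"type":"number","minimum":-1,"maximum":1}}}},"required":["series"]}

```bash
ls; mkdir -p pics
python3 - <<'E'
from rig import *
import cv2,numpy as np
s=read_state();print({k:np.round(v,3) for k,v in s.items()})
for n in ("scene","top"):
    c=camera(n);np.savez(f"{n}0.npz",**c);cv2.imwrite(f"pics/{n}0.png",c["color"][:,:,::-1])
    T=np.linalg.inv(c["camera_from_world"]);print(n,T.round(3),c["fx"],c["cx"])
E
```

```text
pics
{'time_s': np.float64(0.0), 'q': array([ 1.102,  0.577,  0.025,  1.438, -0.015,  1.129, -0.057]), 'qvel': array([-0.   , -0.001,  0.001, -0.   , -0.   ,  0.001,  0.001]), 'joint_torque': array([-2.0000e-03, -7.6573e+01,  2.2500e+00, -2.8596e+01,  1.5000e-02,
        1.3000e-02, -0.0000e+00]), 'eef_pos': array([ 0.253, -0.625,  0.23 ]), 'orientation': array([-3.082e+00, -6.000e-01,  1.000e-03]), 'ft_force': array([ 0.888, -0.078,  0.412]), 'ft_torque': array([-0.014,  0.032, -0.013]), 'grasp_force': np.float64(0.0), 'finger_gap': np.float64(0.085)}
scene [[-0.774  0.52  -0.36   1.054]
 [ 0.632  0.651 -0.42   0.644]
 [ 0.017 -0.553 -0.833  1.183]
 [ 0.     0.     0.     1.   ]] 497.37413705459295 247.57929067299517
top [[ 0.005 -0.999  0.036  0.504]
 [-1.    -0.005  0.004  0.117]
 [-0.004 -0.036 -0.999  1.561]
 [ 0.     0.     0.     1.   ]] 478.8762043327662 247.9007040978022
```

View pics/top0.png

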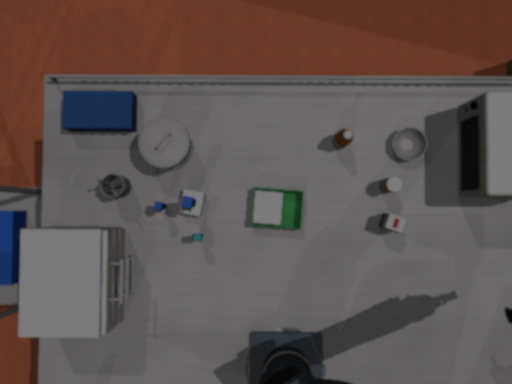

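View pics/scene0.png

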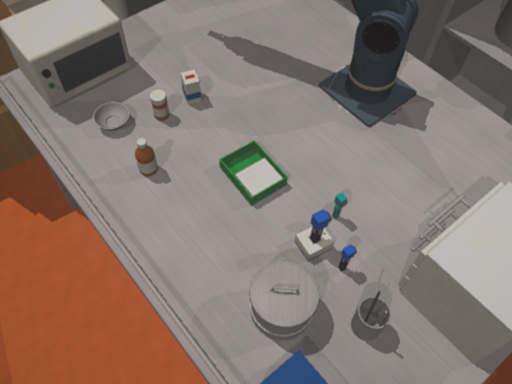

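Top view: box (277,209) with the tin on its left (+y); jar (393,185); carton (395,223); lamp in its charger (190,203), smaller blue decoy (160,207), turquoise one (198,238). The scene view agrees.

```bash
cat > h.py <<'E'
import numpy as np,cv2
def pts(c):
    v,u=np.mgrid[:384,:512];z=c["range_z"]
    P=np.stack([(u-c["cx"])/c["fx"]*z,(v-c["cy"])/c["fy"]*z,z,np.ones_like(z)],-1)
    return (P@np.linalg.inv(c["camera_from_world"]).T)[...,:3]
def rect(xy):
    (x,y),(w,h),a=cv2.minAreaRect((xy*1000).astype(np.float32));return f"c=({x:.1f},{y:.1f}) size=({w:.1f},{h:.1f}) ang={a:.1f}"
E
python3 - <<'E'
from h import *
for n in("scene","top"):
    c=np.load(n+"0.npz");P=pts(c);hsv=cv2.cvtColor(c["color"],cv2.COLOR_RGB2HSV);H,S,V=[hsv[...,i].astype(int) for i in range(3)];Z=P[...,2]
    roi=lambda x0,x1,y0,y1:(P[...,0]>x0)&(P[...,0]<x1)&(P[...,1]>y0)&(P[...,1]<y1)
    B=(H>105)&(H<130)&(S>130)
    M={"box":(H>45)&(H<80)&(S>90)&(Z>.03)&(Z<.05),
     "tin":roi(.4,.65,-.05,.15)&(S<60)&(Z>.025)&(Z<.045),
     "jar":roi(.45,.65,-.4,-.27)&(Z>.083)&(Z<.1),
     "carton":roi(.35,.51,-.4,-.27)&(Z>.08)&(Z<.1),
     "lamp":B&roi(.4,.65,.2,.35)&(Z>.14),"lampall":B&roi(.4,.65,.2,.35)&(Z>.10),
     "small":B&roi(.4,.65,.33,.5)&(Z>.05),"charger":roi(.4,.65,.2,.35)&(Z>.033)&(Z<.046)&(S<60),
     "turq":(H>80)&(H<100)&(S>100)&roi(.3,.6,.1,.4)&(Z>.05)}
    for k,m in M.items():
        if m.sum()>5:print(n,k,m.sum(),rect(P[m][:,:2]),P[m].mean(0).round(3),"zmax",Z[m].max().round(3))
E
```

```text
scene box 393 c=(513.8,34.5) size=(162.0,126.5) ang=86.5 [0.516 0.035 0.038] zmax 0.046
scene tin 974 c=(513.5,33.5) size=(166.0,114.1) ang=89.5 [0.517 0.062 0.032] zmax 0.043
scene jar 346 c=(531.2,-328.1) size=(62.6,161.6) ang=89.6 [ 0.525 -0.323  0.088] zmax 0.094
scene carton 214 c=(469.6,-325.3) size=(62.3,46.9) ang=70.3 [ 0.471 -0.324  0.088] zmax 0.094
scene lamp 163 c=(529.4,305.8) size=(28.4,37.6) ang=79.7 [0.532 0.307 0.154] zmax 0.159
scene lampall 190 c=(529.8,306.4) size=(28.9,37.8) ang=83.0 [0.534 0.307 0.15 ] zmax 0.159
scene small 116 c=(518.1,400.2) size=(22.8,27.7) ang=78.3 [0.522 0.401 0.105] zmax 0.113
scene charger 530 c=(496.8,306.8) size=(75.7,152.0) ang=87.5 [0.536 0.309 0.039] zmax 0.046
scene turq 90 c=(424.0,279.6) size=(22.9,22.0) ang=87.5 [0.427 0.281 0.097] zmax 0.108
top box 119 c=(511.5,32.0) size=(155.1,121.0) ang=85.7 [0.508 0.012 0.041] zmax 0.049
top tin 941 c=(511.9,33.1) size=(159.5,123.8) ang=85.8 [0.514 0.062 0.034] zmax 0.045
top jar 427 c=(530.3,-329.6) size=(62.3,158.1) ang=87.5 [ 0.523 -0.325  0.09 ] zmax 0.1
top carton 275 c=(468.2,-327.0) size=(55.4,46.2) ang=71.3 [ 0.468 -0.326  0.09 ] zmax 0.1
top lamp 101 c=(526.9,302.4) size=(27.0,31.0) ang=78.0 [0.527 0.302 0.156] zmax 0.162
top lampall 107 c=(526.9,302.4) size=(27.2,31.0) ang=78.0 [0.527 0.301 0.154] zmax 0.162
top small 58 c=(516.4,397.0) size=(20.4,21.8) ang=75.7 [0.516 0.395 0.105] zmax 0.115
top charger 310 c=(566.8,306.5) size=(164.8,79.1) ang=2.7 [0.532 0.298 0.04 ] zmax 0.046
top turq 46 c=(421.3,278.0) size=(23.1,15.5) ang=89.5 [0.422 0.277 0.103] zmax 0.111
```

```bash
cat >> h.py <<'E'
from scipy.spatial.transform import Rotation as Ro
def plan(s,xyz,close=None):
    """shift (units 250mm) in tool axes and turn (units 90deg) so closing line lies at 'close' deg (both half-turn options)"""
    R=Ro.from_rotvec(s["orientation"]).as_matrix();d=R.T@(np.array(xyz)-s["eef_pos"])
    y=np.degrees(np.arctan2(R[1,1],R[0,1]))
    print("shift",(d/.25).round(3),"mm",np.linalg.norm(d)*1000,"tilt",np.degrees(np.arccos(-R[2,2])).round(2),"y at",y.round(1))
    if close is not None:
        t=-((close-y+90)%180-90);print("turn",round(t/90,3),"or",round((t-180*np.sign(t))/90,3),"q7",s["q"][6].round(3))
E
python3 - <<'E'
from h import *
from rig import read_state
for n in("scene","top"):
    c=np.load(n+"0.npz");P=pts(c);Z=P[...,2];hsv=cv2.cvtColor(c["color"],cv2.COLOR_RGB2HSV)
    top=((Z>.08)&(Z<.1)&(P[...,1]<-.26)&(P[...,1]>-.4)&(P[...,0]<.65)&(P[...,0]>.4)).astype(np.uint8)
    k,L,st,_=cv2.connectedComponentsWithStats(top)
    for i in range(1,k):
        if st[i,4]>60:print(n,rect(P[(L==i)&(Z>.085)][:,:2]))
plan(read_state(),[.468,-.326,.2],-19)
E
```

```text
scene c=(470.3,-324.9) size=(60.7,46.2) ang=71.7
scene c=(589.5,-321.2) size=(49.3,44.8) ang=26.5
top c=(587.3,-324.1) size=(46.8,43.4) ang=89.9
top c=(467.9,-327.1) size=(55.4,45.4) ang=70.3
shift [ 1.246 -0.787  0.123] mm 369.63236439931546 tilt 0.09 y at -68.0
turn -0.544 or 1.456 q7 -0.057
```

Request:
send_rows --pt "1 0.05 -0.03 0 -0.02" --pt "1 0.15 -0.1 0.02 -0.08" --pt "1 0.27 -0.17 0.03 -0.14" --pt "1 0.39 -0.25 0.04 -0.2" --pt "1 0.51 -0.32 0.05 -0.26" --pt "1 0.63 -0.4 0.06 -0.32" --pt "1 0.75 -0.47 0.08 -0.38" --pt "1 0.87 -0.55 0.09 -0.44" --pt "1 0.94 -0.6 0.1 -0.5" --pt "1 0.98 -0.62 0.1 -0.54" --pt "1 1.0 -0.63 0.1 -0.544" --pt "1 1.0 -0.63 0.1 -0.544"

```text
time_s: 1.1
eef_pos: [0.427, -0.3842, 0.2063]
orientation: [-2.556, -1.827, -0.001]
ft_force: [-0.0, -0.2, -0.7]
finger_gap: 0.0852
grasp_force: 0.0
```

Run:
```python
from h import *
from rig import read_state
s=read_state();print(s["time_s"],s["eef_pos"],s["q"].round(2))
plan(s,[.469,-.326,.125],-19);plan(s,[.469,-.326,.047],-19)
```

```text
1.1 [ 0.42702445 -0.38415433  0.20632944] [ 0.81  0.45 -0.23  1.74  0.12  0.96  0.2 ]
shift [0.274 0.083 0.326] mm 108.43593049747025 tilt 0.04 y at -18.9
turn 0.001 or -1.999 q7 0.197
shift [0.274 0.083 0.638] mm 174.72762571505575 tilt 0.04 y at -18.9
turn 0.001 or -1.999 q7 0.197
```

Request:
send_rows --pt "1 0.1 0.03 0" --pt "1 0.2 0.06 0.05" --pt "1 0.274 0.083 0.12" --pt "1 0.274 0.083 0.25" --pt "1 0.274 0.083 0.37" --pt "1 0.274 0.083 0.49" --pt "1 0.274 0.083 0.58" --pt "1 0.274 0.083 0.62" --pt "1 0.274 0.083 0.638" --pt "1 0.274 0.083 0.638" --pt "-1 0.274 0.083 0.638" --pt "-1 0.274 0.083 0.638" --pt "-1 0.274 0.083 0.638" --pt "-1 0.274 0.083 0.638" --pt "-1 0.274 0.083 0.638" --pt "-1 0.274 0.083 0.638" --pt "-1 0.274 0.083 0.638" --pt "-1 0.274 0.083 0.638"

```text
invalid input
```

Rows need all 5 numbers.

Request:
send_rows --pt "1 0.1 0.03 0 0" --pt "1 0.2 0.06 0.05 0" --pt "1 0.274 0.083 0.12 0" --pt "1 0.274 0.083 0.25 0" --pt "1 0.274 0.083 0.37 0" --pt "1 0.274 0.083 0.49 0" --pt "1 0.274 0.083 0.58 0" --pt "1 0.274 0.083 0.62 0" --pt "1 0.274 0.083 0.638 0" --pt "1 0.274 0.083 0.638 0" --pt "-1 0.274 0.083 0.638 0" --pt "-1 0.274 0.083 0.638 0" --pt "-1 0.274 0.083 0.638 0" --pt "-1 0.274 0.083 0.638 0" --pt "-1 0.274 0.083 0.638 0" --pt "-1 0.274 0.083 0.638 0" --pt "-1 0.274 0.083 0.638 0" --pt "-1 0.274 0.083 0.638 0"

```text
time_s: 2.6
eef_pos: [0.4685, -0.3283, 0.0481]
orientation: [2.556, 1.823, 0.001]
ft_force: [-0.7, 0.3, 6.4]
finger_gap: 0.0457
grasp_force: 60.3
```

Run:
```python
from h import *
from rig import read_state
s=read_state();print(s["time_s"],s["eef_pos"],s["q"].round(2))
plan(s,[.4834,-.0105,.18],86)
```

```text
2.6 [ 0.46850148 -0.32832291  0.04810443] [ 0.65  0.65 -0.19  1.91  0.21  0.6  -0.  ]
shift [ 1.221 -0.357 -0.529] mm 344.426787077138 tilt 0.12 y at -19.0
turn 0.833 or -1.167 q7 -0.003
```

Request:
send_rows --pt "-1 0 0 -0.03 0" --pt "-1 0 0 -0.13 0" --pt "-1 0 0 -0.28 0" --pt "-1 0 0 -0.43 0" --pt "-1 0.03 -0.01 -0.5 -0.05" --pt "-1 0.12 -0.03 -0.53 -0.12" --pt "-1 0.24 -0.07 -0.53 -0.19" --pt "-1 0.36 -0.11 -0.53 -0.26" --pt "-1 0.48 -0.14 -0.53 -0.33" --pt "-1 0.6 -0.18 -0.53 -0.4" --pt "-1 0.72 -0.21 -0.53 -0.47" --pt "-1 0.82 -0.24 -0.53 -0.54" --pt "-1 0.88 -0.26 -0.53 -0.61" --pt "-1 0.9 -0.263 -0.53 -0.65" --pt "-1 0.9 -0.263 -0.53 -0.667"

```text
time_s: 3.85
eef_pos: [0.4791, -0.0919, 0.1802]
orientation: [1.293, 2.862, 0.001]
ft_force: [-0.6, -0.3, -1.7]
finger_gap: 0.0456
grasp_force: 61.5
```

Run:
```python
from h import *
from rig import read_state
s=read_state();print(s["time_s"],s["eef_pos"],s["q"].round(2))
plan(s,[.4834,-.0105,.18],86)
```

```text
3.85 [ 0.47912285 -0.09188555  0.18020818] [ 0.51  0.4  -0.57  1.98  0.28  0.84  0.51]
shift [0.233 0.228 0.001] mm 81.49812768707713 tilt 0.06 y at 41.4
turn -0.496 or 1.504 q7 0.506
```

Request:
send_rows --pt "-1 0.04 0.04 0 -0.07" --pt "-1 0.1 0.1 0 -0.14" --pt "-1 0.17 0.16 0 -0.21" --pt "-1 0.22 0.21 0 -0.28" --pt "-1 0.233 0.228 0 -0.35" --pt "-1 0.233 0.228 0 -0.42" --pt "-1 0.233 0.228 0 -0.48" --pt "-1 0.233 0.228 0 -0.496" --pt "-1 0.233 0.228 0 -0.496" --pt "-1 0.233 0.228 0 -0.496"

```text
time_s: 4.68
eef_pos: [0.4837, -0.013, 0.1795]
orientation: [0.126, 3.139, -0.0]
ft_force: [0.3, -0.2, -0.6]
finger_gap: 0.0451
grasp_force: 61.5
```

Run:
```python
from h import *
from rig import *
s=read_state();print(s["time_s"],s["eef_pos"],s["q"].round(2))
plan(s,[.4834,-.0105,.052],86)
c=camera("top");np.savez("top1.npz",**c)
a=c["color"][130:290,200:400,::-1];b=camera("wrist")["color"][:,:,::-1]
cv2.imwrite("pics/w1.png",np.hstack([cv2.resize(a,(480,384)),b[:,::2][:, :256]]) )
P=pts(c);Z=P[...,2];hsv=cv2.cvtColor(c["color"],cv2.COLOR_RGB2HSV)
m=(Z>.15)&(Z<.24)&(P[...,1]<.1)&(P[...,1]>-.1)&(P[...,0]>.4)&(P[...,0]<.6);print(m.sum())
```

```text
4.6833 [ 0.48368821 -0.01302069  0.17945492] [ 0.49  0.44 -0.78  1.98  0.4   0.88  0.98]
shift [0.002 0.01  0.51 ] mm 127.48017421003166 tilt 0.02 y at 85.4
turn -0.006 or 1.994 q7 0.984
8
```

View pics/w1.png

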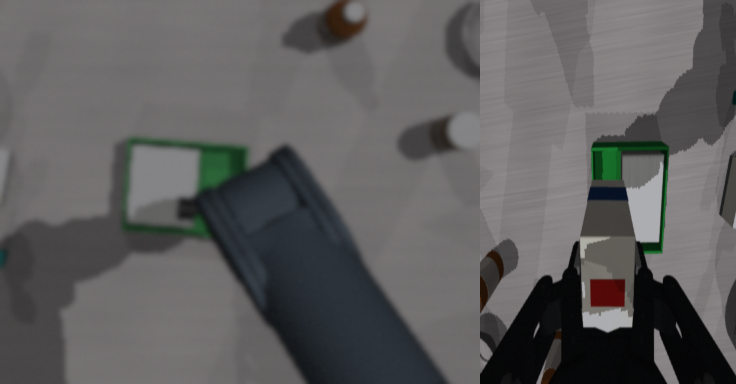

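Wrist view: the carton (blue band, red mark) hangs over the green free part of the box, left of the white tin top. Lowering it.

Request:
send_rows --pt "-1 0 0.01 0.05 -0.006" --pt "-1 0 0.01 0.15 -0.006" --pt "-1 0 0.01 0.25 -0.006" --pt "-1 0 0.01 0.33 -0.006" --pt "-1 0 0.01 0.4 -0.006" --pt "-1 0 0.01 0.45 -0.006" --pt "-1 0 0.01 0.48 -0.006" --pt "-1 0 0.01 0.495 -0.006" --pt "-1 0 0.01 0.505 -0.006" --pt "-1 0 0.01 0.508 -0.006" --pt "-1 0 0.01 0.508 -0.006"

```text
time_s: 5.7
eef_pos: [0.4843, -0.0098, 0.0527]
orientation: [0.104, 3.139, -0.0]
ft_force: [0.4, -0.1, -0.1]
finger_gap: 0.0456
grasp_force: 61.6
```

Request:
send_rows --pt "-1 0 0 0.004 0" --pt "-1 0 0 0.005 0" --pt "0 0 0 0.005 0" --pt "1 0 0 0.005 0" --pt "1 0 0 0.005 0" --pt "1 0 0 0.005 0" --pt "1 0 0 -0.03 0" --pt "1 0 0 -0.1 0" --pt "1 0 0 -0.22 0" --pt "1 0 0 -0.37 0" --pt "1 0 0 -0.5 0" --pt "1 0 0 -0.52 0"

```text
time_s: 6.7
eef_pos: [0.486, -0.0087, 0.1877]
orientation: [0.103, 3.133, 0.001]
ft_force: [1.2, -0.6, -0.6]
finger_gap: 0.0855
grasp_force: 0.0
```

Run:
```python
from h import *
from rig import read_state
s=read_state();print(s["time_s"],s["eef_pos"],s["q"].round(2))
plan(s,[.588,-.323,.18],86)
```

```text
6.7 [ 0.48596327 -0.00874112  0.18766636] [ 0.49  0.43 -0.8   1.97  0.39  0.9   0.99]
shift [-0.489 -1.228  0.033] mm 330.4979769853486 tilt 0.38 y at 86.2
turn 0.003 or -1.997 q7 0.995
```

Request:
send_rows --pt "1 -0.02 -0.05 0 0" --pt "1 -0.06 -0.15 0 0" --pt "1 -0.11 -0.27 0 0" --pt "1 -0.16 -0.4 0.01 0" --pt "1 -0.21 -0.53 0.01 0" --pt "1 -0.26 -0.66 0.02 0" --pt "1 -0.31 -0.78 0.02 0" --pt "1 -0.36 -0.9 0.03 0" --pt "1 -0.39 -0.97 0.03 0" --pt "1 -0.4 -1.0 0.03 0" --pt "1 -0.4 -1.0 0.03 0"

```text
time_s: 7.62
eef_pos: [0.5669, -0.2677, 0.1745]
orientation: [-0.108, -3.139, -0.001]
ft_force: [-0.4, 0.7, -0.5]
finger_gap: 0.0856
grasp_force: 0.0
```

Run:
```python
from h import *
from rig import *
s=read_state();print(s["time_s"],s["eef_pos"],s["q"].round(2))
plan(s,[.588,-.323,.047],86)
c=camera("top");np.savez("top2.npz",**c);P=pts(c);Z=P[...,2]
a=c["color"][130:290,200:400,::-1];cv2.imwrite("pics/t2.png",cv2.resize(a,(600,480)))
m=(Z>.085)&(Z<.11)&(P[...,1]<.03)&(P[...,1]>-.05)&(P[...,0]>.42)&(P[...,0]<.6);print(m.sum(),rect(P[m][:,:2]),Z[m].mean())
hsv=cv2.cvtColor(c["color"],cv2.COLOR_RGB2HSV);H,S=hsv[...,0],hsv[...,1]
m=(H>45)&(H<80)&(S>90)&(Z>.03)&(Z<.05);print(rect(P[m][:,:2]))
```

```text
7.6167 [ 0.56686149 -0.26770213  0.17449333] [ 0.8   0.64 -0.73  1.63  0.47  1.06  1.44]
shift [-0.1   -0.215  0.51 ] mm 140.5675646558751 tilt 0.03 y at 86.1
turn 0.001 or -1.999 q7 1.438
266 c=(484.5,-7.9) size=(46.5,53.2) ang=84.6 0.09403908509039156
c=(511.5,32.0) size=(156.2,120.0) ang=86.3
```

View pics/t2.png

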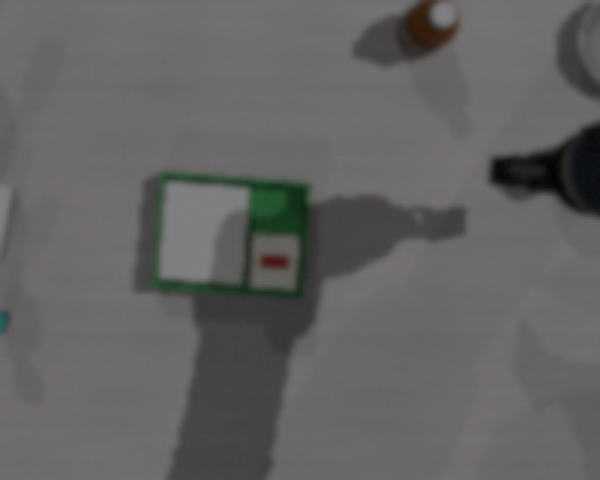

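The carton stands in the lower right of the box (270,262), with free green floor above it for the jar.

Request:
send_rows --pt "1 -0.04 -0.08 0 0" --pt "1 -0.08 -0.17 0 0" --pt "1 -0.1 -0.215 0.05 0" --pt "1 -0.1 -0.215 0.15 0" --pt "1 -0.1 -0.215 0.27 0" --pt "1 -0.1 -0.215 0.38 0" --pt "1 -0.1 -0.215 0.46 0" --pt "1 -0.1 -0.215 0.5 0" --pt "1 -0.1 -0.215 0.51 0" --pt "1 -0.1 -0.215 0.51 0" --pt "-1 -0.1 -0.215 0.51 0" --pt "-1 -0.1 -0.215 0.51 0" --pt "-1 -0.1 -0.215 0.51 0" --pt "-1 -0.1 -0.215 0.51 0" --pt "-1 -0.1 -0.215 0.51 0" --pt "-1 -0.1 -0.215 0.51 0" --pt "-1 -0.1 -0.215 0.51 0"

```text
time_s: 9.08
eef_pos: [0.5893, -0.3216, 0.0488]
orientation: [0.104, 3.138, -0.002]
ft_force: [-0.7, 0.8, 4.8]
finger_gap: 0.047
grasp_force: 60.7
```

Run:
```python
from h import *
from rig import read_state
s=read_state();print(s["time_s"],s["eef_pos"],s["q"].round(2))
plan(s,[.539,-.0155,.18],86)
```

```text
9.0833 [ 0.58926507 -0.32156953  0.04882849] [ 0.79  0.82 -0.64  1.62  0.6   0.9   1.43]
shift [ 0.281  1.208 -0.526] mm 336.76564220119593 tilt 0.13 y at 86.2
turn 0.002 or -1.998 q7 1.427
```

Request:
send_rows --pt "-1 0 0 -0.03 0" --pt "-1 0 0 -0.12 0" --pt "-1 0 0 -0.27 0" --pt "-1 0 0 -0.42 0" --pt "-1 0.01 0.04 -0.5 0" --pt "-1 0.03 0.13 -0.53 0" --pt "-1 0.06 0.25 -0.53 0" --pt "-1 0.09 0.38 -0.53 0" --pt "-1 0.12 0.51 -0.53 0" --pt "-1 0.15 0.64 -0.53 0" --pt "-1 0.18 0.77 -0.53 0" --pt "-1 0.21 0.88 -0.53 0" --pt "-1 0.23 0.96 -0.53 0" --pt "-1 0.234 1.0 -0.53 0" --pt "-1 0.234 1.0 -0.53 0"

```text
time_s: 10.33
eef_pos: [0.5468, -0.0652, 0.1808]
orientation: [0.098, 3.139, 0.001]
ft_force: [-0.2, 0.1, -0.2]
finger_gap: 0.0465
grasp_force: 61.9
```

Run:
```python
from h import *
from rig import read_state
s=read_state();print(s["time_s"],s["eef_pos"],s["q"].round(2))
plan(s,[.539,-.0155,.0525],86)
```

```text
10.3333 [ 0.54681773 -0.06523535  0.18078807] [ 0.54  0.53 -0.76  1.82  0.43  0.97  1.1 ]
shift [0.044 0.196 0.513] mm 137.81346867182097 tilt 0.07 y at 86.4
turn 0.005 or -1.995 q7 1.101
```

Request:
send_rows --pt "-1 0.02 0.08 0 0" --pt "-1 0.04 0.17 0 0" --pt "-1 0.044 0.196 0.02 0" --pt "-1 0.044 0.196 0.08 0" --pt "-1 0.044 0.196 0.17 0" --pt "-1 0.044 0.196 0.26 0" --pt "-1 0.044 0.196 0.34 0" --pt "-1 0.044 0.196 0.4 0" --pt "-1 0.044 0.196 0.43 0" --pt "-1 0.044 0.196 0.46 0" --pt "-1 0.044 0.196 0.48 0" --pt "-1 0.044 0.196 0.5 0" --pt "-1 0.044 0.196 0.51 0" --pt "-1 0.044 0.196 0.513 0" --pt "-1 0.044 0.196 0.513 0"

```text
time_s: 11.58
eef_pos: [0.5394, -0.0185, 0.0528]
orientation: [0.104, 3.138, -0.002]
ft_force: [-1.7, -1.2, 7.5]
finger_gap: 0.047
grasp_force: 63.2
```

Request:
send_rows --pt "0 0 0 0 0" --pt "1 0 0 0 0" --pt "1 0 0 0 0" --pt "1 0 0 0 0" --pt "1 0 0 0 0" --pt "1 0 0 -0.04 0" --pt "1 0 0 -0.12 0" --pt "1 0 0 -0.24 0" --pt "1 0 0 -0.38 0" --pt "1 0 0 -0.52 0" --pt "1 0 0.1 -0.6 0" --pt "1 0 0.25 -0.62 0" --pt "1 0 0.4 -0.62 0" --pt "1 0 0.53 -0.62 0" --pt "1 0 0.6 -0.62 0" --pt "1 0 0.6 -0.62 0"

```text
time_s: 12.92
eef_pos: [0.5482, 0.1372, 0.2079]
orientation: [0.093, 3.139, 0.006]
ft_force: [-0.4, -0.3, 0.3]
finger_gap: 0.0854
grasp_force: 0.0
```

Run:
```python
from h import *
from rig import *
s=read_state();print(s["time_s"],s["eef_pos"],s["q"].round(2))
c=camera("scene");np.savez("sc3.npz",**c);P=pts(c);Z=P[...,2]
cv2.imwrite("pics/s3.png",cv2.resize(c["color"][100:292,180:436,::-1],(768,576)))
for n,x0,x1 in(("carton",.44,.51),("jar",.513,.58)):
    m=(Z>.085)&(Z<.11)&(P[...,1]<.03)&(P[...,1]>-.06)&(P[...,0]>x0)&(P[...,0]<x1);print(n,m.sum(),rect(P[m][:,:2]),Z[m].mean())
```

```text
12.9167 [0.54817835 0.13718334 0.20788792] [ 0.18  0.52 -0.78  1.75  0.41  1.04  0.77]
carton 177 c=(486.8,-6.8) size=(48.9,48.3) ang=86.2 0.09212433566585815
jar 218 c=(536.3,-14.7) size=(49.1,54.8) ang=78.9 0.09181183215055393
```

View pics/s3.png

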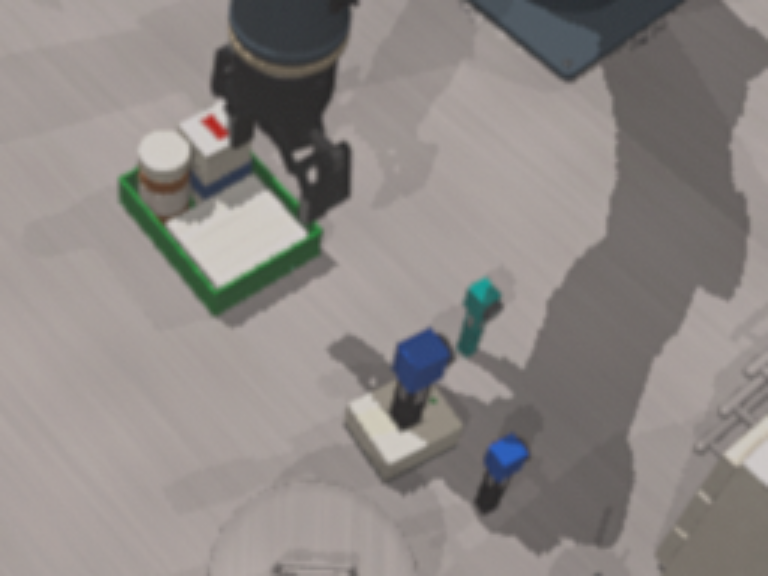

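Both jar (165,165) and carton (215,130) stand upright in the box, tin flat. The lamp is at (420,370) with its lens to the right. I'll take a closer look from above it.

Run:
```python
from h import *
from rig import *
plan(read_state(),[.528,.304,.25],80)
```

```text
shift [ 0.123  0.673 -0.169] mm 176.22323044338782 tilt 0.08 y at 86.5
turn 0.072 or -1.928 q7 0.771
```

Request:
send_rows --pt "1 0.01 0.05 -0.05 0.03" --pt "1 0.03 0.15 -0.1 0.072" --pt "1 0.05 0.28 -0.169 0.072" --pt "1 0.08 0.42 -0.169 0.072" --pt "1 0.1 0.55 -0.169 0.072" --pt "1 0.115 0.64 -0.169 0.072" --pt "1 0.123 0.673 -0.169 0.072" --pt "1 0.123 0.673 -0.169 0.072" --pt "1 0.123 0.673 -0.169 0.072"

```text
time_s: 13.72
eef_pos: [0.5297, 0.2996, 0.2486]
orientation: [-0.282, -3.129, 0.002]
ft_force: [0.4, -0.6, 0.3]
finger_gap: 0.0856
grasp_force: 0.0
```

Run:
```python
from h import *
from rig import *
s=read_state();print(s["time_s"],s["eef_pos"],s["q"].round(2));plan(s,[.528,.304,.25],80)
c=camera("wrist");np.savez("w4.npz",**c);P=pts(c);Z=P[...,2]
cv2.imwrite("pics/w4.png",c["color"][:,:,::-1])
hsv=cv2.cvtColor(c["color"],cv2.COLOR_RGB2HSV);H,S=hsv[...,0].astype(int),hsv[...,1]
B=(H>105)&(H<130)&(S>110)&(P[...,1]<.35)&(P[...,1]>.25)
m=B&(Z>.15)&(Z<.165);print("top",m.sum(),rect(P[m][:,:2]),P[m].mean(0))
q=(Z>.034)&(Z<.045)&(abs(P[...,0]-.53)<.055)&(abs(P[...,1]-.304)<.055);print("ch",q.sum(),rect(P[q][:,:2]))
q=(Z>.1)&(Z<.165)&(abs(P[...,0]-.53)<.055)&(abs(P[...,1]-.304)<.04);print("head",q.sum(),rect(P[q][:,:2]))
```

```text
13.7167 [0.52968905 0.29963157 0.24864766] [-0.13  0.54 -0.75  1.58  0.39  1.18  0.43]
shift [ 0.01   0.016 -0.005] mm 4.874927018746556 tilt 0.08 y at 79.7
turn -0.004 or 1.996 q7 0.431
top 1155 c=(528.4,304.6) size=(28.6,33.7) ang=80.5 [0.52735386 0.30494834 0.15595091]
ch 1818 c=(528.7,305.3) size=(66.0,75.8) ang=79.8
head 1600 c=(524.3,306.0) size=(29.7,42.3) ang=79.9
```

View pics/w4.png

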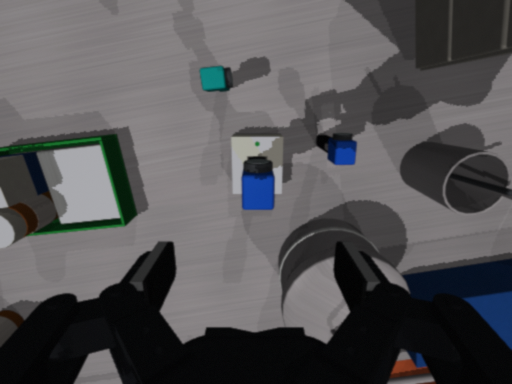

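Wrist view: lamp head at (258,190) on the charger, its lens pointing up-image (towards the robot). The turquoise lamp is at (214,78) and the small blue one at (342,150), both clear of the fingers. Gripping the head.

Request:
send_rows --pt "1 0.01 0.018 0.03 0" --pt "1 0.01 0.018 0.1 0" --pt "1 0.01 0.018 0.2 0" --pt "1 0.01 0.018 0.31 0" --pt "1 0.01 0.018 0.41 0" --pt "1 0.01 0.018 0.48 0" --pt "1 0.01 0.018 0.51 0" --pt "1 0.01 0.018 0.522 0" --pt "1 0.01 0.018 0.522 0" --pt "-1 0.01 0.018 0.522 0" --pt "-1 0.01 0.018 0.522 0" --pt "-1 0.01 0.018 0.522 0" --pt "-1 0.01 0.018 0.522 0" --pt "-1 0.01 0.018 0.522 0" --pt "-1 0.01 0.018 0.522 0" --pt "-1 0.01 0.018 0.522 0" --pt "-1 0.01 0.018 0.522 0" --pt "-1 0.01 0.018 0.522 0"

```text
time_s: 15.27
eef_pos: [0.5279, 0.3063, 0.119]
orientation: [0.281, 3.128, 0.0]
ft_force: [0.5, -2.4, 7.6]
finger_gap: 0.0291
grasp_force: 60.5
```

Run:
```python
from h import *
from rig import *
s=read_state();print(s["time_s"],s["eef_pos"],s["q"].round(2));print(Ro.from_rotvec(s["orientation"]).as_matrix().round(3))
plan(s,[.528,.3045,.138],80)
```

```text
15.2667 [0.52793566 0.30625597 0.11903477] [-0.19  0.67 -0.68  1.74  0.51  0.92  0.31]
[[-0.984  0.178  0.001]
 [ 0.178  0.984  0.   ]
 [-0.001  0.    -1.   ]]
shift [-0.002 -0.007 -0.076] mm 19.046453134558774 tilt 0.06 y at 79.7
turn -0.003 or 1.997 q7 0.314
```

Request:
send_rows --pt "-1 0 0 -0.03 0" --pt "-1 0 0 -0.06 0" --pt "-1 0 0 -0.088 0" --pt "-1 0.02 0 -0.09 0" --pt "-1 0.045 0 -0.09 0" --pt "-1 0.067 0 -0.09 0" --pt "-1 0.1 0 -0.088 0" --pt "-1 0.128 0 -0.084 0" --pt "-1 0.128 0 -0.084 0"

```text
time_s: 16.02
eef_pos: [0.4952, 0.3114, 0.1395]
orientation: [0.28, 3.129, -0.002]
ft_force: [0.7, -3.1, 1.7]
finger_gap: 0.0291
grasp_force: 60.2
```

Request:
send_rows --pt "-1 0.028 0 0.005 0" --pt "-1 0.056 0 0.011 0" --pt "-1 0.088 0 0.021 0" --pt "-1 0.118 0 0.032 0" --pt "-1 0.138 0 0.041 0" --pt "-1 0.156 0 0.05 0" --pt "-1 0.175 0 0.06 0" --pt "-1 0.192 0 0.07 0" --pt "-1 0.192 0 0.07 0"

```text
time_s: 16.77
eef_pos: [0.4487, 0.3199, 0.1215]
orientation: [0.281, 3.129, -0.002]
ft_force: [2.4, -3.2, -1.0]
finger_gap: 0.0292
grasp_force: 59.4
```

Run:
```python
from h import *
from rig import *
c=camera("scene");np.savez("sc5.npz",**c)
cv2.imwrite("pics/s5.png",cv2.resize(c["color"][150:294,240:432,::-1],(768,576)))
```

```text
(no output)
```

View pics/s5.png

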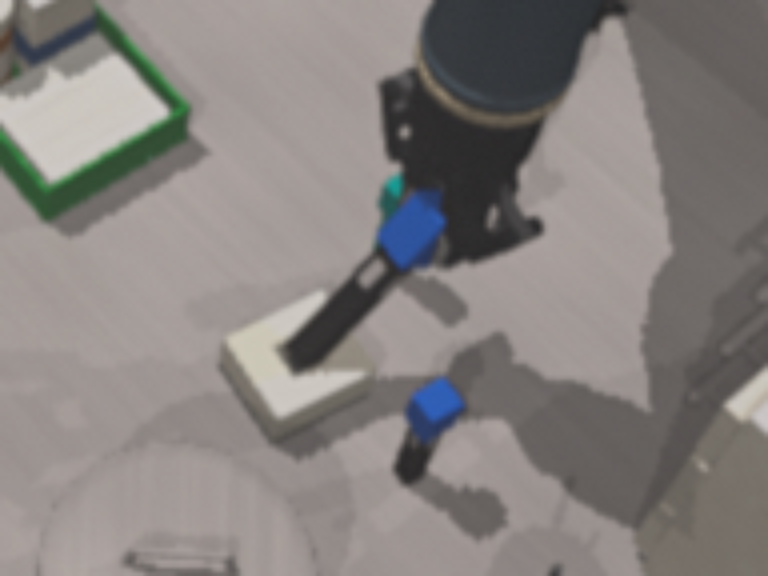

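The lamp leans about 40° out of the socket in the gripper (head at (410,230), foot at (300,350)). Now lifting.

Request:
send_rows --pt "-1 0 0 -0.02 0" --pt "-1 0 0 -0.06 0" --pt "-1 0 0 -0.13 0" --pt "-1 0 0 -0.21 0" --pt "-1 0 0 -0.29 0" --pt "-1 0 0 -0.36 0" --pt "-1 0 0 -0.4 0" --pt "-1 0 0 -0.42 0" --pt "-1 0 0 -0.42 0" --pt "-1 0 0 -0.42 0"

```text
time_s: 17.65
eef_pos: [0.4487, 0.3204, 0.2264]
orientation: [-0.281, -3.129, 0.0]
ft_force: [-0.5, -0.3, -2.0]
finger_gap: 0.0292
grasp_force: 59.6
```

Run:
```python
from h import *
from rig import *
s=read_state();print(s["time_s"],s["eef_pos"],s["q"].round(2));R=Ro.from_rotvec(s["orientation"]).as_matrix()
for n in("scene","wrist","top"):
    c=camera(n);P=pts(c);hsv=cv2.cvtColor(c["color"],cv2.COLOR_RGB2HSV);H,S,V=[hsv[...,i].astype(int) for i in range(3)]
    Q=(P-s["eef_pos"])@R   # tool frame
    near=(abs(Q[...,1])<.02)&(abs(Q[...,0])<.14)&(Q[...,2]>-.06)&(Q[...,2]<.15)
    B=near&(H>105)&(H<130)&(S>130);D=near&(V<90)&(Q[...,2]>.02)&(Q[...,0]<-.03)
    for k,m in(("blue",B),("handle",D)):
        if m.sum()<15:continue
        q=Q[m]*1000;xz=q[:,[0,2]];l=cv2.fitLine(xz.astype(np.float32),cv2.DIST_HUBER,0,.01,.01).ravel()
        print(n,k,m.sum(),"mean xyz",q.mean(0).round(1),"line tilt",np.degrees(np.arctan2(abs(l[0]),abs(l[1]))).round(1),"x",q[:,0].min().round(),q[:,0].max().round(),"z",q[:,2].min().round(),q[:,2].max().round())
cv2.imwrite("pics/w6.png",camera("wrist")["color"][:,:,::-1])
```

```text
17.65 [0.44865895 0.32042409 0.22642196] [-0.19  0.48 -0.77  1.76  0.37  1.06  0.3 ]
scene blue 232 mean xyz [-19.3   3.5 -29.2] line tilt 36.9 x -34.0 5.0 z -51.0 -9.0
scene handle 280 mean xyz [-66.1   5.4  47.5] line tilt 37.2 x -91.0 -31.0 z 20.0 79.0
wrist blue 4965 mean xyz [  4.6   1.8 -36. ] line tilt 53.4 x -11.0 18.0 z -46.0 -5.0
top blue 17 mean xyz [-28.7  -7.4 -17.1] line tilt 25.1 x -33.0 -22.0 z -24.0 1.0
top handle 121 mean xyz [-67.3  -1.4  47.4] line tilt 35.8 x -89.0 -41.0 z 21.0 79.0
```

View pics/w6.png

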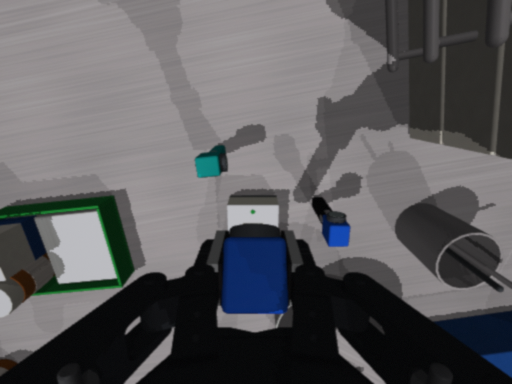

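Request:
send_rows --pt "-1 0 -0.03 0 0" --pt "-1 -0.02 -0.09 0 0" --pt "-1 -0.07 -0.16 0 0" --pt "-1 -0.14 -0.24 0 0" --pt "-1 -0.22 -0.32 0 0" --pt "-1 -0.3 -0.4 0 0" --pt "-1 -0.38 -0.48 0 0" --pt "-1 -0.46 -0.56 0 0" --pt "-1 -0.54 -0.64 0 0" --pt "-1 -0.62 -0.72 0 0" --pt "-1 -0.7 -0.8 0 0" --pt "-1 -0.78 -0.87 0 0" --pt "-1 -0.84 -0.92 0 0" --pt "-1 -0.88 -0.94 0 0" --pt "-1 -0.9 -0.95 0 0" --pt "-1 -0.9 -0.95 0 0" --pt "-1 -0.9 -0.95 0 0"

```text
time_s: 19.27
eef_pos: [0.6273, 0.0481, 0.2267]
orientation: [-0.279, -3.129, -0.001]
ft_force: [0.7, 0.7, -1.0]
finger_gap: 0.0296
grasp_force: 59.6
```

Run:
```python
from h import *
from rig import *
s=read_state();print(s["time_s"],s["eef_pos"],s["q"].round(2))
plan(s,[.683,.002,.158],80)
```

```text
19.2667 [0.62731387 0.04810446 0.22670069] [ 0.28  0.58 -0.72  1.56  0.41  1.16  0.87]
shift [-0.252 -0.142  0.274] mm 99.73139283829629 tilt 0.06 y at 79.8
turn -0.002 or 1.998 q7 0.869
```

Request:
send_rows --pt "-1 -0.04 -0.02 0.02 0" --pt "-1 -0.1 -0.06 0.08 0" --pt "-1 -0.17 -0.1 0.15 0" --pt "-1 -0.22 -0.13 0.21 0" --pt "-1 -0.245 -0.138 0.255 0" --pt "-1 -0.252 -0.142 0.274 0" --pt "-1 -0.252 -0.142 0.274 0" --pt "-1 -0.252 -0.142 0.274 0" --pt "-1 -0.252 -0.142 0.274 0" --pt "-1 -0.252 -0.142 0.274 0" --pt "-1 -0.252 -0.142 0.274 0"

```text
time_s: 20.18
eef_pos: [0.6837, 0.0012, 0.1594]
orientation: [0.28, 3.128, 0.0]
ft_force: [-0.1, -1.0, -1.5]
finger_gap: 0.0297
grasp_force: 59.6
```

Run:
```python
from h import *
from rig import *
s=read_state();print(s["time_s"],s["eef_pos"],np.abs(s["qvel"]).max());R=Ro.from_rotvec(s["orientation"]).as_matrix()
bm=(np.array([.513,.033,.042])-s["eef_pos"])@R*1000
for n in("scene","top","wrist"):
    c=camera(n);P=pts(c);hsv=cv2.cvtColor(c["color"],cv2.COLOR_RGB2HSV);H,S,V=[hsv[...,i].astype(int) for i in range(3)]
    Q=(P-s["eef_pos"])@R
    near=(abs(Q[...,1])<.02)&(abs(Q[...,0])<.14)&(Q[...,2]>-.06)&(Q[...,2]<.15)
    B=near&(H>105)&(H<130)&(S>130);D=near&(V<90)&(Q[...,2]>.02)&(Q[...,0]<-.03)
    for k,m in(("blue",B),("handle",D)):
        if m.sum()<15:continue
        q=Q[m]*1000;l=cv2.fitLine(q[:,[0,2]].astype(np.float32),cv2.DIST_HUBER,0,.01,.01).ravel()
        print(n,k,m.sum(),q.mean(0).round(1),"tilt",np.degrees(np.arctan2(abs(l[0]),abs(l[1]))).round(1),"x",q[:,0].min().round(),q[:,0].max().round(),"z",q[:,2].max().round())
    if n=="scene":cv2.imwrite("pics/s7.png",cv2.resize(c["color"][60:252,100:356,::-1],(768,576)))
t=np.radians(37);b=np.array([np.cos(t),0,np.sin(t)]);lens=np.array([-7,2,-19])+25*b
d=bm-lens;print("along",d@b,"y",d[1],"perp",np.array([-b[2],0,b[0]])@d)
```

```text
20.1833 [0.68372711 0.00116978 0.15937813] 0.006074797395189386
scene blue 128 [-20.9   5.8 -25.7] tilt 32.5 x -33.0 -10.0 z -5.0
scene handle 220 [-63.9   7.1  48.1] tilt 37.1 x -88.0 -31.0 z 83.0
wrist blue 4954 [  4.6   1.7 -35.9] tilt 53.4 x -10.0 18.0 z -5.0
along 201.3463434631222 y -1.0080479511045795 perp -0.0885220567233489
```

View pics/s7.png

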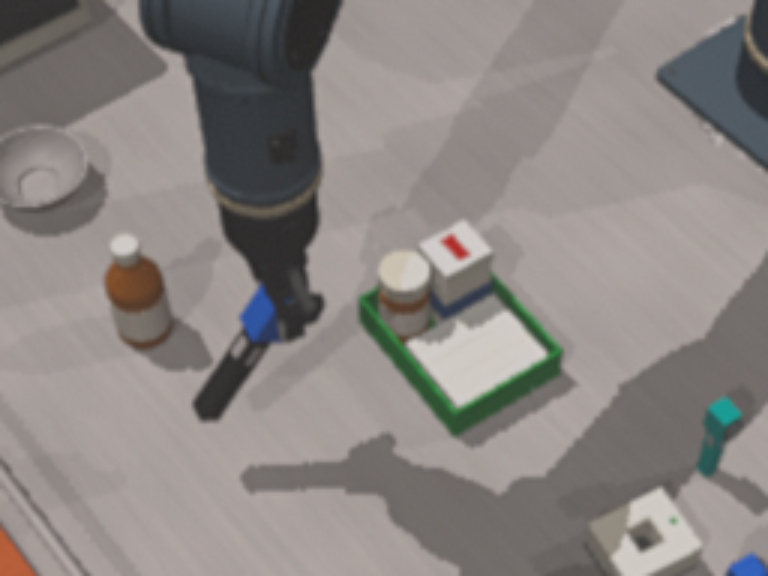

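The lamp is held tilted at (265,320) on the far side of the box, pointing into it and touching nothing. Jar (405,290) and carton (460,265) stand upright beside the tin. All values are within limits, so I'm handing in.

```bash
python3 -c "from rig import *; print(close_job())"
```

```text
the job is handed in; nothing more can be done
None
```

The job is handed in, verdict not shown: jar and carton stand upright in the box beside the flat tin, and the gripper holds the lamp clear of everything, its beam about 37° below level (asked: about 45°, allowed 25–65°) into the middle of the box from about 20 cm.

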